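# Clamp the loaded slide rack with the hex key

## Robot

A 6-joint arm with a two-finger parallel gripper is mounted at the origin on the work surface. World frame = base frame: x ahead of the robot, y to its left, z up, the work surface at z = 0. Lengths are in m, angles in degrees, forces in N, time in s.
With the tool pointing down it reaches from about 0.275 to 0.775 m from the base axis. Payload 14.6 kg.
Tool frame: the origin (TCP) lies on the centre line of the jaws, within the pads' length; the fingertips stand 8 mm ahead of it and the grasp point (between the pads) lies 11 mm behind it; z points along the fingers, y is the line along which they close (so a half turn about z gives the same grasp; the last joint's range is limited). The gripper opens to 85 mm and grips with 20 to 120 N. Pads are 22 mm wide; open, the fingers measure 114 mm over their backs; the gripper's body (76 mm by 85 mm) begins 54 mm behind the grasp point. The pads swing forward as they close: fully open they stand 13 mm farther back than shut.
Start: joints at [66.962, 15.075, -2.767, 72.158, 0, 81.102], TCP at [0.128, 0.509, 0.239] pointing down, gripper open.
Joint ranges: [-151.79, 151.79], [-50.71, 97.33], [-67.44, 78.34], [-121.81, 120.89], [-77.56, 73.72], [-180, 180]. Speed limits (degrees/s): [108.29, 108.29, 147.25, 159.86, 180, 180].

## Interface

Orientations are given as [roll, pitch, yaw] about the fixed x, y, z axes, in that order (R = Rz(yaw) Ry(pitch) Rx(roll)).
In Python, from plant import arm gives the robot as it stands.
- The arm moves only by the tool move_arm, never from a script. Its argument "moves" is text: rows parted by semicolons, each of 7 numbers parted by spaces: the turn, a rotation vector about the tool's x, y, z in degrees, then the shift along the tool's x, y, z in mm, then the opening, from 0 (shut) to 1 (fully open). In form: ax ay az tx ty tz hand; .... A call has 1 to 12 rows; each row is the pose to reach, as a shift and turn from the pose commanded when the call began, along the tool's axes at that moment; what a row does not reach only later rows make up. A row lasts 1/10 s, in which the tool goes at most 50 mm and 8.59 degrees, less where a joint would pass 70% of its speed; a pose out of reach is approached as far as the arm can. A call with a gripper value outside its range is refused whole. The fingers move at their own pace and stop on an object; the grip force is fixed at half the most. Time passes only in rows, so rows that repeat a pose let the fingers close. It gives the time, the measured TCP pose, the force, the opening and the grip force at its end, in the units of the state.
- arm.read_state(): the state, without advancing time (a new reading comes with each control period).
- arm.capture(name): name is "side" or "top" or "wrist"; returns a dict with "img" (384x512x3 uint8, red, green, blue), "intrinsics" (3x3 intrinsics, pixels), "R" (3x3) and "t" (3): a world point X has camera coordinates R X + t. Camera axes: x right, y down, z forward; pixel columns grow to the right and rows downward; lengths in m; the calibration is good to about 2 mm. A picture is of the moment at which its call begins. There is no depth.
- arm.job_done(): hands the job in; it is judged then, once.
The state is a dict: "clock": time; "joints": joint angles; "joint_velocities": joint speeds; "joint_torque": joint torques, N m; "position": TCP position; "eef_rot": TCP orientation; "ft_force": force on the tool from outside, world axes, zero at the start; "moment": the same for the moment, N m; "finger_gap": finger opening in m; "finger_force": force on a finger pad.
Only numpy, scipy, OpenCV 4.12 (cv2) and the standard library are available. Lean on these libraries where they do the work, as an engineer would, in place of code of your own. Each camera call takes 0.05 s, during which the arm holds its last target. There are 200 camera calls.

## Task

Take the larger of the two T-handled hex keys from its stand, push it fully home into the recessed hex socket of the clamp screw beside the rack that holds glass slides (not the empty rack), and only then turn the screw clockwise, seen from above, until its clamp finger points straight across the edge of the rack. Leave the key standing seated in the screw and let go.

Things in the scene. Friction and masses are not known exactly. Their poses are not given: they have to be found in the camera images.
- key_grip (a point): Centre of the handle of the larger hex key, standing 48 mm deep in a loose hole of a grey stand (58 mm high), 56 mm from a far smaller key (top 86 mm above the table). Handle: black bar 80 long, 20 thick, 36 tall; key 156 mm tall, 0.25 kg. x along the bar, y across it, z up. Steel shank 120 mm long, hexagonal, 19 across flats; one pair of flats faces along x.
- key_tip (a point): Centre of the lower end of the larger key's shank, 138 mm below key_grip, same axes. The last 10 mm of the shank taper, as a hexagon, from 19 to about 8.5 mm. Jars and bottles near the path stand up to 90 mm high.
- socket (a point): Centre of the socket's floor in the screw to turn (steel head 52 across, top 52 mm above the table), 16 mm above the table. z up, x along its 74 mm clamp finger; turns with it. Hexagon 20.8 across flats, 16 deep, under a 20 mm hexagonal lead-in 40 mm wide; flats face along x: the key enters with its bar along the finger or at 60 or 120 degrees to it, within 10. Slides: 60 high, 70 mm off.
- screw (a joint): Turn of that screw in rad, growing clockwise seen from above: 0 with the finger to the left, along the rack's edge; 1.57 (wanted) with it straight across the edge, pointing at the slides; stop at 2.0. Starts at 0.15 to 0.55, resists with about 0.06 N m and stays where left. The key has up to 10 degrees of free play each way before the screw follows.

How it is judged:
By the outcome, as a careful person would: the job done as asked, in the order asked, and still so for the second after the job is handed in, with the robot touching nothing.
It also fails if it takes over 51 s, if anything falls off the work surface, if the arm or the gripper's body presses on something with over 40 N, if the wrist force passes 120 N, or if a joint passes its speed limit or range.

## Working session

There is one attempt and no reset: what is moved stays moved. The work goes in short steps, Python scripts to look and compute and a tool call to move; the robot and the scene stay as the last step left them, time stands still between calls to the robot, and variables do not carry over. Pictures are saved under pics/ and viewed, at most 10 in all, crops included, and the job is handed in when it is done.

Besides the shell and the picture viewer there is one more tool, called after "Call:" as name(argument=value, ...) on one line, values as JSON. move_arm: Moves the arm, as the interface text tells. Its arguments: {"type":"object","properties":{"moves":{"type":"string"}},"required":["moves"]}

```bash
mkdir -p pics; ls; python3 - <<'E'
from plant import arm
import cv2,numpy as np
for n in("top","side"):
    c=arm.capture(n);cv2.imwrite(f"pics/{n}0.png",c["img"][:,:,::-1]);np.savez(f"pics/{n}0.npz",**c)
    print(n,np.round(c["intrinsics"],1).tolist(),np.round(c["R"],3).tolist(),np.round(c["t"],3))
print(arm.read_state())
E
```

```text
pics
top [[358.7, 0.0, 256.0], [0.0, 358.7, 190.6], [0.0, 0.0, 1.0]] [[0.013, -0.999, 0.037], [-0.991, -0.018, -0.135], [0.135, -0.035, -0.99]] [-0.036  0.539  0.907]
side [[406.5, 0.0, 255.1], [0.0, 406.5, 197.9], [0.0, 0.0, 1.0]] [[-0.928, -0.373, -0.007], [-0.254, 0.647, -0.719], [0.273, -0.665, -0.695]] [0.47  0.231 0.794]
{'clock': 0.1, 'joints': array([ 6.69632423e+01,  1.50964217e+01, -2.79870909e+00,  7.21582401e+01,
        6.12168944e-04,  8.11008834e+01]), 'joint_velocities': array([ 0.04216255, -0.02739888,  0.1051216 ,  0.01801478,  0.05033202,
       -0.04270052]), 'joint_torque': array([ 7.11724992e-03, -6.38576031e+01,  3.85062754e+01,  9.94339847e-03,
        8.46338116e-05,  7.62310577e-06]), 'position': array([0.12815463, 0.50888522, 0.23887929]), 'eef_rot': array([-1.79947366e+02, -8.86101335e-03,  1.65862355e+02]), 'ft_force': array([ 0.38543212, -0.04442519,  0.1289077 ]), 'moment': array([-0.02675637, -0.00845718,  0.00933711]), 'finger_force': 0.0, 'finger_gap': 0.08545229574778469}
```

View pics/top0.png

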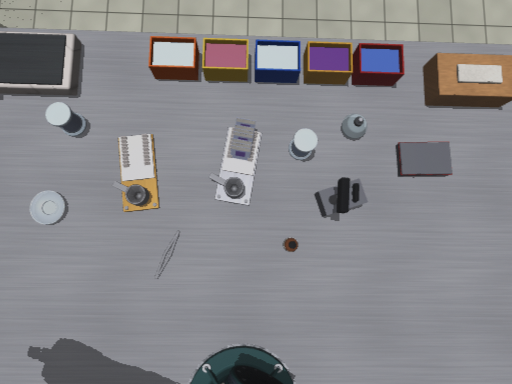

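View pics/side0.png

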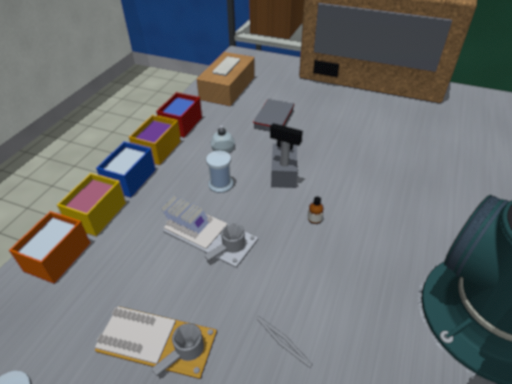

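The white rack at (240,150) holds the slides, and its screw is at about (234,187) with the finger towards (213,180). The larger key's black bar is at about (343,195), running roughly along world x, with the small key at (356,192). Next I'll enlarge both areas.

```bash
cat > h.py <<'E'
import numpy as np,cv2
def ray(c,uv):
    K,R,t=c["intrinsics"],c["R"],c["t"]
    return -R.T@t, R.T@np.linalg.solve(K,[uv[0],uv[1],1.])
def onz(c,uv,z):
    o,d=ray(c,uv); return o+d*(z-o[2])/d[2]
def tri(c1,u1,c2,u2):
    A=[];b=[]
    for c,u in((c1,u1),(c2,u2)):
        o,d=ray(c,u);d=d/np.linalg.norm(d);P=np.eye(3)-np.outer(d,d);A.append(P);b.append(P@o)
    return np.linalg.lstsq(np.vstack(A),np.hstack(b),rcond=None)[0]
def proj(c,X):
    p=c["intrinsics"]@(c["R"]@np.asarray(X)+c["t"]);return p[:2]/p[2]
E
python3 - <<'E'
import cv2,numpy as np
t=np.load("pics/top0.npz")["img"][:,:,::-1];s=np.load("pics/side0.npz")["img"][:,:,::-1]
f=lambda a,x,y:cv2.resize(a[y:y+75,x:x+100],(400,300),interpolation=cv2.INTER_CUBIC)
cv2.imwrite("pics/crop.png",np.vstack([np.hstack([f(t,190,135),f(t,300,155)]),np.hstack([f(s,170,200),f(s,240,115)])]))
E
```

```text
(no output)
```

View pics/crop.png

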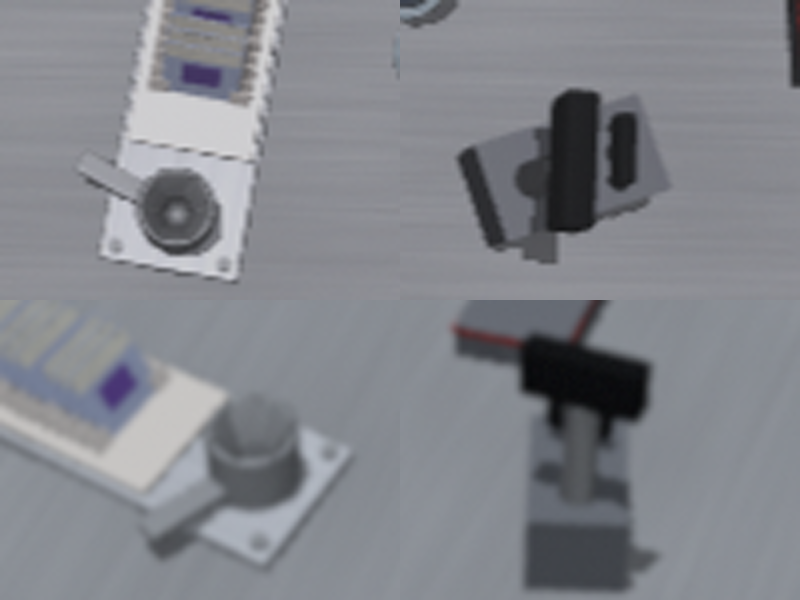

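Crop shows: the screw head with its open hex socket at top-image (234,187), finger end near (213,176), plate edge tilted about 10°. The larger key's bar centre is at about (344,195), and the small key sits to its right.

```bash
python3 - <<'E'
from h import *
T=dict(np.load("pics/top0.npz"));S=dict(np.load("pics/side0.npz"))
def dark(c,x,y,w,h,th=50):
    m=np.zeros(c["img"].shape[:2],np.uint8);m[y:y+h,x:x+w]=(c["img"][y:y+h,x:x+w].max(2)<th)
    n,l,s,ce=cv2.connectedComponentsWithStats(m);i=1+np.argmax(s[1:,4])
    r=cv2.minAreaRect(np.argwhere(l==i)[:,::-1].astype(np.float32));print(s[i],ce[i],r);return r
a=dark(T,330,170,19,50);b=dark(S,262,115,45,33)
print("bar tri",tri(T,a[0],S,b[0]),onz(T,a[0],.148),onz(S,b[0],.148))
box=cv2.boxPoints(a);e=sorted([(box[i],box[(i+1)%4]) for i in range(4)],key=lambda p:-np.linalg.norm(p[0]-p[1]))[:2]
for p,q in e:
    for z in(.13,.166):
        d=onz(T,p,z)-onz(T,q,z);print(z,"yaw",np.degrees(np.arctan2(d[1],d[0]))%180,np.linalg.norm(d))
k=lambda x,y:(190+x/4,135+y/4)
for p in((178,210),):print("screw",onz(T,k(*p),.052))
ks=lambda x,y:(170+x/4,200+(y-300)/4)
print("side",onz(S,ks(254,428),.052),tri(T,k(178,210),S,ks(254,428)))
s=onz(T,k(178,210),.052)
for z in(.015,.03,.045):
    f=onz(T,k(90,165),z)-s;print(z,"finger",np.degrees(np.arctan2(f[1],f[0])),np.linalg.norm(f[:2]))
print("finger tip tri",tri(T,k(90,165),S,ks(160,532)))
for p,q in(((240,280),(100,255)),((240,280),(290,0)),((100,255),(148,0))):
    d=onz(T,k(*q),.01)-onz(T,k(*p),.01);print("edge",np.degrees(np.arctan2(d[1],d[0])))
E
```

```text
[336 178  13  35 382] [342.52617801 195.31151832] ((342.0, 195.0), (34.0, 12.0), 90.0)
[270 124  32  24 481] [285.23908524 134.75883576] ((284.2823791503906, 136.7294158935547), (32.539573669433594, 20.825326919555664), 12.528807640075684)
bar tri [ 0.51903146 -0.22704529  0.14055666] [ 0.5175338  -0.22510476  0.148     ] [ 0.51648248 -0.21693168  0.148     ]
0.13 yaw 178.75501182782415 0.08188780365448388
0.166 yaw 178.75501182782415 0.07838525387432266
0.13 yaw 179.01784928035505 0.08177156428590933
0.166 yaw 179.01784928035508 0.07827398635939015
screw [0.54444989 0.02842461 0.052     ]
side [0.54456664 0.02948389 0.052     ] [0.54482529 0.02851868 0.05081772]
0.015 finger 60.160307046317534 0.07010921999855509
0.03 finger 61.53307649061917 0.06767274407114345
0.045 finger 63.00746611055087 0.06527800215085948
finger tip tri [0.57750094 0.08858782 0.01616351]
edge 80.79260489393334
edge -9.202022195813788
edge -8.946297378196032
```

Call:
move_arm(moves="0 0 -5 -280 -308 -50 1;0 0 -5 -280 -308 -50 1;0 0 -5 -280 -308 -50 1;0 0 -5 -280 -308 -50 1;0 0 -5 -280 -308 -50 1;0 0 -5 -280 -308 -50 1;0 0 -5 -280 -308 -50 1;0 0 -5 -280 -308 -50 1;0 0 -5 -280 -308 -50 1;0 0 -13 -557 -616 -50 1;0 0 -13 -557 -616 -50 1;0 0 -13 -557 -616 -50 1")

```text
clock: 1.3
position: [0.3906, 0.0165, 0.2893]
eef_rot: [180.0, 0.0, 178.9]
ft_force: [1.0, 1.7, 0.7]
finger_gap: 0.0854
finger_force: 0.0
```

Call:
move_arm(moves="0 0 0 -120 -220 0 1;0 0 0 -120 -220 0 1;0 0 0 -120 -220 0 1;0 0 0 -120 -220 0 1;0 0 0 -120 -220 0 1;0 0 0 -120 -220 0 1;0 0 0 -120 -220 0 1;0 0 0 -120 -220 0 1")

```text
clock: 2.1
position: [0.5055, -0.2033, 0.2893]
eef_rot: [180.0, -0.0, 178.9]
ft_force: [0.5, 0.1, -0.1]
finger_gap: 0.085
finger_force: 0.0
```

```bash
python3 - <<'E'
from plant import arm
from h import *
c=arm.capture("wrist");cv2.imwrite("pics/w1.png",c["img"][:,:,::-1]);np.savez("pics/w1.npz",**c)
s=arm.read_state();print(s["position"],s["eef_rot"],-c["R"].T@c["t"],c["R"])
E
```

```text
[ 0.50547978 -0.20304373  0.28956541] [1.79996439e+02 3.24611005e-03 1.78909603e+02] [ 0.42841471 -0.20143722  0.42460844] [[ 1.92972307e-02  9.99813753e-01 -2.75944967e-04]
 [ 9.54333873e-01 -1.83371352e-02  2.98178818e-01]
 [ 2.98118223e-01 -6.01736905e-03 -9.54509988e-01]]
```

View pics/w1.png

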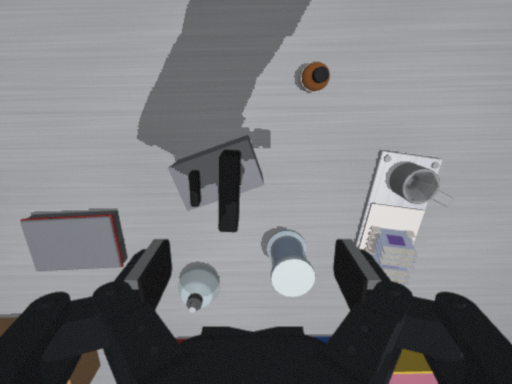

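The wrist view shows the bar at about (229,190), nearly vertical in the image, and the screw head at (413,183).

```bash
python3 - <<'E'
from h import *
W=dict(np.load("pics/w1.npz"));T=dict(np.load("pics/top0.npz"))
m=np.zeros((384,512),np.uint8);m[145:240,208:250]=W["img"][145:240,208:250].max(2)<45
n,l,s,ce=cv2.connectedComponentsWithStats(m);i=1+np.argmax(s[1:,4])
M=l==i;print(s[i],ce[i])
for r in range(146,238,5):
    x=np.flatnonzero(M[r]);print(r,(x[0],x[-1]) if len(x) else None, end=' ')
r=cv2.minAreaRect(np.argwhere(M)[:,::-1].astype(np.float32));print(r)
# side edges as lines (left / right), top-face and bottom
for z in(.13,.148,.166):print(z,onz(W,r[0],z))
for side in(0,-1):
    pts=np.array([[np.flatnonzero(M[q])[side]+(.5 if side else -.5),q] for q in range(158,226)],np.float32)
    vx,vy,x0,y0=cv2.fitLine(pts,cv2.DIST_HUBER,0,.01,.01).ravel()
    for z in(.13,.166):
        P=[onz(W,(x0+vx/vy*(q-y0),q),z) for q in(155,228)];d=P[1]-P[0];print(side,z,"yaw",np.degrees(np.arctan2(d[1],d[0])),P)
t=T["img"][170:220,330:352].max(2)
for q in range(5,44,4):print(q+170,t[q])
E
```

```text
[ 219  150   22   81 1568] [228.76594388 188.90561224]
146 None 151 (np.int64(223), np.int64(239)) 156 (np.int64(220), np.int64(239)) 161 (np.int64(219), np.int64(239)) 166 (np.int64(219), np.int64(239)) 171 (np.int64(219), np.int64(239)) 176 (np.int64(219), np.int64(239)) 181 (np.int64(219), np.int64(239)) 186 (np.int64(219), np.int64(238)) 191 (np.int64(219), np.int64(238)) 196 (np.int64(219), np.int64(238)) 201 (np.int64(220), np.int64(237)) 206 (np.int64(220), np.int64(237)) 211 (np.int64(220), np.int64(237)) 216 (np.int64(220), np.int64(237)) 221 (np.int64(220), np.int64(237)) 226 (np.int64(219), np.int64(236)) 231 None 236 None ((229.5, 190.0), (80.0, 21.0), 90.0)
0.13 [ 0.52133158 -0.22839864  0.13      ]
0.148 [ 0.51565454 -0.22675135  0.148     ]
0.166 [ 0.5099775  -0.22510406  0.166     ]
0 0.13 yaw -2.052685388356416 [array([ 0.48207639, -0.23874552,  0.13      ]), array([ 0.5670944 , -0.24179269,  0.13      ])]
0 0.166 yaw -2.0526853883564256 [array([ 0.47551914, -0.23418659,  0.166     ]), array([ 0.55014829, -0.23686141,  0.166     ])]
-1 0.13 yaw -4.215514195032819 [ar
[... 472 characters left out ...]
8  37  36  37  36
  36  67 104 117]
187 [132 125 122 103  79  78  78  60  33  30  30  33  37  37  36  37  36  36
  36  65 103  96]
191 [120 120 119 119  98  73  72  54  30  31  29  34  37  37  36  36  35  35
  36  85 118 103]
195 [111  93  74  66  61  58  62  49  30  30  30  34  37  36  36  35  35  35
  40  87 117 111]
199 [ 59  58  59  58  59  60  52  38  29  30  32  34  37  36  36  36  35  35
  41  88 118  99]
203 [ 90  62  56  56  54  56  50  37  30  30  31  36  37  37  36  35  35  34
  51  95 118 118]
207 [120 120 120  99  71  72  55  32  30  29  32  35  37  36  36  36  34  34
  68 105 112 106]
211 [119 119  98  71  72  71  54  30  29  30  30  32  34  33  33  33  34  35
 101 143 146 147]
```

Call:
move_arm(moves="0 0 1.2 -12 -23 0 1;0 0 1.2 -12 -23 40 1;0 0 1.2 -12 -23 80 1;0 0 1.2 -12 -23 115 1;0 0 1.2 -12 -23 140 1;0 0 1.2 -12 -23 153 1;0 0 1.2 -12 -23 153 1;0 0 1.2 -12 -23 153 0;0 0 1.2 -12 -23 153 0;0 0 1.2 -12 -23 153 0;0 0 1.2 -12 -23 153 0;0 0 1.2 -12 -23 153 0")

```text
clock: 3.35
position: [0.5177, -0.2274, 0.1368]
eef_rot: [-180.0, 0.0, 177.7]
ft_force: [-0.4, 0.8, 5.1]
finger_gap: 0.0191
finger_force: 58.0
```

Call:
move_arm(moves="0 0 0 0 0 0 0;0 0 0 0 0 0 0;0 0 0 0 0 0 0;0 0 0 0 0 0 0")

```text
clock: 3.75
position: [0.5177, -0.2274, 0.1368]
eef_rot: [-180.0, 0.0, 177.7]
ft_force: [-0.4, -0.3, 5.9]
finger_gap: 0.0195
finger_force: 58.1
```

Call:
move_arm(moves="0 0 0 0 0 -8 0;0 0 0 0 0 -22 0;0 0 0 0 0 -40 0;0 0 0 0 0 -60 0;0 0 0 0 0 -85 0;0 0 0 0 0 -110 0;0 0 0 0 0 -115 0;0 0 0 0 0 -115 0")

```text
clock: 4.55
position: [0.5176, -0.2274, 0.2515]
eef_rot: [-180.0, 0.0, 177.7]
ft_force: [0.8, 0.7, -3.5]
finger_gap: 0.0191
finger_force: 58.7
```

```bash
python3 - <<'E'
from plant import arm
from h import *
im=[]
for n,(x,y) in {"side":(230,60),"top":(290,150),"wrist":(0,0)}.items():
    c=arm.capture(n);np.savez(f"pics/{n}2.npz",**c);a=c["img"][:,:,::-1]
    im.append(cv2.resize(a[y:y+100,x:x+133],(400,300),interpolation=cv2.INTER_CUBIC) if n!="wrist" else cv2.resize(a,(400,300)))
im.append(im[2]*0)
cv2.imwrite("pics/g2.png",np.vstack([np.hstack(im[:2]),np.hstack(im[2:])]))
s=arm.read_state();print(s["position"],s["eef_rot"],s["ft_force"],s["moment"])
E
```

```text
[ 0.51701508 -0.22706672  0.24995944] [ 1.79946012e+02 -1.00602794e-01  1.77657952e+02] [-0.36881571 -0.73848317 -3.61952532] [ 0.0045715  -0.01907332  0.01230055]
```

View pics/g2.png

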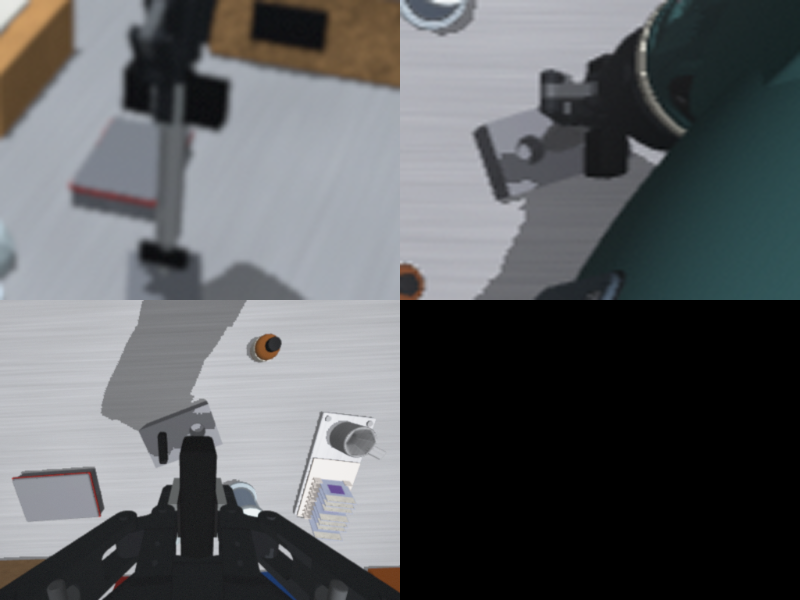

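The key is gripped centrally and hangs vertical, with its tip clear of the stand. Next I carry it over the screw.

Call:
move_arm(moves="0 0 0 -1 10 0 0;0 0 0 -3 35 0 0;0 0 -1 -6 70 0 0;0 0 -1 -8 110 0 0;0 0 -2 -11 150 0 0;0 0 -2 -13 190 0 0;0 0 -3 -15 225 0 0;0 0 -3 -16 246 0 0;0 0 -3 -17 256 0 0;0 0 -3 -17 257 0 0;0 0 -3 -17 257 0 0;0 0 -3 -17 257 0 0")

```text
clock: 5.9
position: [0.5449, 0.0279, 0.2512]
eef_rot: [-180.0, -0.0, -179.4]
ft_force: [-0.3, -0.8, -3.0]
finger_gap: 0.0192
finger_force: 58.9
```

```bash
python3 - <<'E'
from plant import arm
from h import *
s=arm.read_state();print(s["position"],s["eef_rot"],s["ft_force"],s["moment"])
p=s["position"];im=[]
for n in("side","wrist"):
    c=arm.capture(n);np.savez(f"pics/{n}3.npz",**c)
    for z in(.052,.113):print(n,z,proj(c,[p[0],p[1],z]))
    x,y=(proj(c,[p[0],p[1],.08])-[66,50]).astype(int);x=min(max(x,0),379);y=min(max(y,0),284);print(x,y)
    im.append(cv2.resize(c["img"][y:y+100,x:x+133,::-1],(400,300),interpolation=cv2.INTER_CUBIC))
cv2.imwrite("pics/g3.png",np.hstack(im))
E
```

```text
[0.54489509 0.02787119 0.25116691] [-1.79989167e+02 -1.08804926e-02 -1.79405067e+02] [-0.26841184 -0.81870976 -3.04930431] [0.00300487 0.01282434 0.03364934]
side 0.052 [233.66397315 231.43951724]
side 0.113 [232.37184689 212.02973534]
167 172
wrist 0.052 [252.04497389 167.38168065]
wrist 0.113 [251.9678524  180.91184269]
186 122
```

View pics/g3.png

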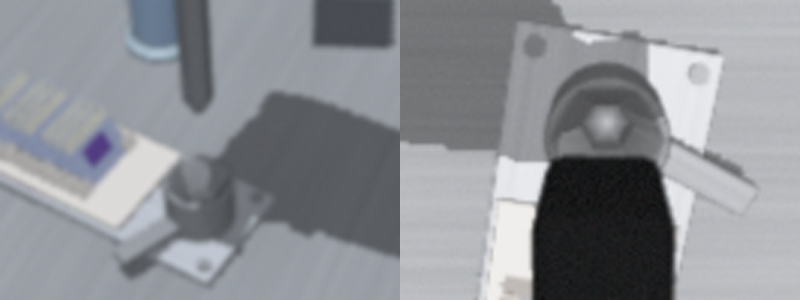

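Tip (side crop (199,110)) and head (201,178) line up, and in the wrist view the handle and head share the same column. The finger is about 60° from x, so the bar at about 0° fits. I'll descend.

Call:
move_arm(moves="0 0 0 0 0 20 0;0 0 0 0 0 45 0;0 0 0 0 0 65 0;0 0 0 0 0 72 0;0 0 0 0 0 77 0;0 0 0 0 0 82 0;0 0 0 0 0 86 0;0 0 0 0 0 90 0;0 0 0 0 0 90 0")

```text
clock: 6.9
position: [0.5448, 0.0288, 0.1611]
eef_rot: [180.0, -0.0, -179.3]
ft_force: [-0.6, 0.0, -3.5]
finger_gap: 0.0193
finger_force: 58.8
```

Call:
move_arm(moves="0 0 0 0 0 3 0;0 0 0 0 0 6 0;0 0 0 0 0 9 0;0 0 0 0 0 11 0;0 0 0 0 0 13 0;0 0 0 0 0 15 0;0 0 0 0 0 16 0;0 0 0 0 0 16 0")

```text
clock: 7.7
position: [0.5456, 0.0292, 0.1454]
eef_rot: [179.9, 0.1, -179.3]
ft_force: [4.6, 4.5, -2.2]
finger_gap: 0.0195
finger_force: 59.1
```

Call:
move_arm(moves="0 0 0 -1 1 0 0;0 0 0 -1 1 1 0;0 0 0 -1 1 2 0;0 0 0 -1 1 3 0;0 0 0 -1 1 4 0;0 0 0 -1 1 4 0")

```text
clock: 8.3
position: [0.5465, 0.0297, 0.1426]
eef_rot: [-180.0, 0.1, -179.3]
ft_force: [-0.1, 1.2, 17.5]
finger_gap: 0.0196
finger_force: 62.0
```

Call:
move_arm(moves="0 0 0 0 0 -0.6 0;0 0 4 0 0 -0.6 0;0 0 8 0 0 -0.6 0;0 0 12 0 0 -0.6 0;0 0 16 0 0 -0.6 0;0 0 20 0 0 -0.6 0;0 0 24 0 0 -0.6 0;0 0 28 0 0 -0.6 0;0 0 30 0 0 -0.6 0;0 0 30 0 0 -0.6 0")

```text
clock: 9.3
position: [0.5466, 0.0297, 0.1427]
eef_rot: [179.9, 0.1, 150.6]
ft_force: [1.8, 2.3, 9.6]
finger_gap: 0.0195
finger_force: 60.5
```

Call:
move_arm(moves="0 0 4 0 0 0 0;0 0 8 0 0 0 0;0 0 12 0 0 0 0;0 0 16 0 0 0 0;0 0 20 0 0 0 0;0 0 24 0 0 0 0;0 0 28 0 0 0 0;0 0 32 0 0 0 0;0 0 35 0 0 0 0;0 0 35 0 0 0 0")

```text
clock: 10.3
position: [0.5464, 0.0296, 0.1427]
eef_rot: [179.9, 0.1, 115.5]
ft_force: [1.4, 1.0, 10.4]
finger_gap: 0.0193
finger_force: 60.7
```

```bash
python3 - <<'E'
from plant import arm
from h import *
s=arm.read_state();print(s["position"],s["eef_rot"],s["ft_force"],s["moment"])
im=[]
for n in("side","top"):
    c=arm.capture(n);np.savez(f"pics/{n}4.npz",**c)
    x,y=(proj(c,[.56,.04,.05])-[50,37]).astype(int);print(n,x,y)
    im.append(cv2.resize(c["img"][y:y+75,x:x+100,::-1],(400,300),interpolation=cv2.INTER_CUBIC))
cv2.imwrite("pics/g4.png",np.hstack(im))
E
```

```text
[0.54643301 0.029618   0.14271895] [1.79922282e+02 6.41479794e-02 1.15547098e+02] [ 1.3830055   1.04501525 10.38389204] [ 0.26423625 -0.38741101  0.02037928]
side 175 197
top 180 144
```

View pics/g4.png

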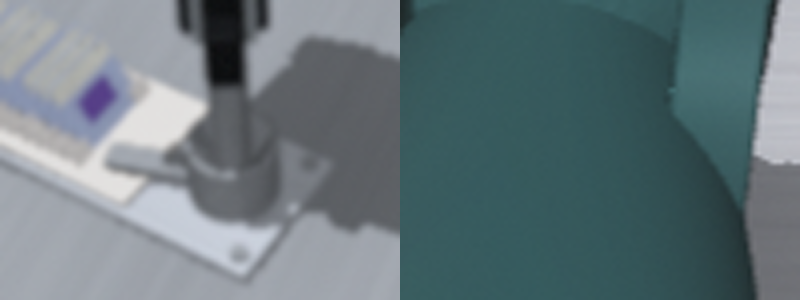

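The side view shows the finger swung to crop (110,157), most of the way to the slides. The top view is blocked by the arm. Measuring the finger angle.

```bash
python3 - <<'E'
from h import *
S=dict(np.load("pics/side4.npz"));s=np.array([.5446,.0288])
for uv in((202.5,236.2),):
  for z in(.016,.022,.028,.034):
    f=onz(S,uv,z)[:2]-s;print(z,np.degrees(np.arctan2(f[1],f[0])),np.linalg.norm(f))
for uv in((210,258),):
  for z in(.016,.022,.028,.034):
    f=onz(S,uv,z)[:2]-s;print("init",z,np.degrees(np.arctan2(f[1],f[0])),np.linalg.norm(f))
print(proj(S,[.5446,.0288,.0]),[ (a,np.round((proj(S,[s[0]+.07*np.cos(np.radians(a)),s[1]+.07*np.sin(np.radians(a)),.022])-[175,197])*4)) for a in(10,5,0,-5,-9,-14)])
# plate edges: rack side edge direction, as seen in this view (bottom-left plate corner -> along edge)
k=lambda x,y:(175+x/4,197+y/4)
for p,q in((k(244,278),k(332,160)),(k(244,278),k(0,150))):
    d=onz(S,q,.006)-onz(S,p,.006);print("edge",np.degrees(np.arctan2(d[1],d[0])))
E
```

```text
0.016 7.5828049338892605 0.07553017548477672
0.022 11.275947556308235 0.0733797945282488
0.028 15.174739896329209 0.07155185606036521
0.034 19.257905802185512 0.07007159903118208
init 0.016 62.23216633664678 0.06709916406522097
init 0.022 65.6028506254545 0.06954322569674748
init 0.028 68.73466694156872 0.07221121451224137
init 0.034 71.63535060527131 0.07507926212559586
[234.62453047 246.91392365] [(10, array([117., 156.])), (5, array([120., 148.])), (0, array([125., 140.])), (-5, array([130., 133.])), (-9, array([135., 127.])), (-14, array([141., 120.]))]
edge -98.10089523732488
edge -10.498433656676339
```

Call:
move_arm(moves="0 0 4 0 0 0 0;0 0 8 0 0 0 0;0 0 12 0 0 0 0;0 0 15 0 0 0 0;0 0 15 0 0 0 0;0 0 15 0 0 0 0")

```text
clock: 11.0
position: [0.5463, 0.0296, 0.1427]
eef_rot: [179.9, 0.0, 100.6]
ft_force: [0.8, 0.5, 12.1]
finger_gap: 0.0197
finger_force: 60.8
```

```bash
python3 - <<'E'
from plant import arm
from h import *
s=arm.read_state();print(s["position"],s["eef_rot"],s["ft_force"],s["moment"])
im=[]
for n in("side","wrist"):
    c=arm.capture(n);np.savez(f"pics/{n}5.npz",**c)
    x,y=(proj(c,[.56,.03,.03])-[50,37]).astype(int) if n=="side" else (proj(c,[.56,.03,.03])-[80,60]).astype(int);x=max(x,0);y=max(y,0);print(n,x,y)
    w=100 if n=="side" else 160
    im.append(cv2.resize(c["img"][y:y+w*3//4,x:x+w,::-1],(400,300),interpolation=cv2.INTER_CUBIC))
cv2.imwrite("pics/g5.png",np.hstack(im))
E
```

```text
[0.5463016  0.02960074 0.14271881] [1.79921033e+02 4.57056089e-02 1.00648636e+02] [ 0.77286558  0.52324593 12.1244862 ] [ 0.24849915 -0.15229058  0.02885363]
side 177 199
wrist 187 130
```

View pics/g5.png

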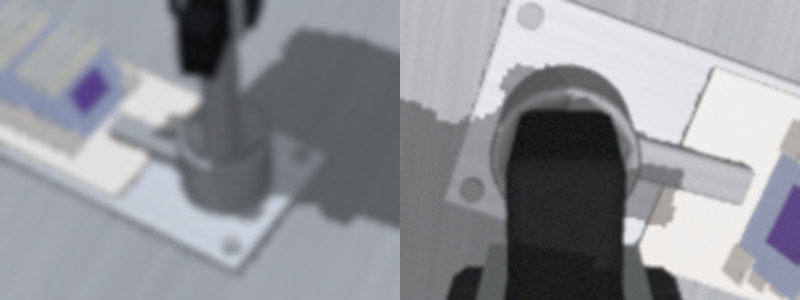

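Wrist view shows the finger from (640,150) to (748,185) in the crop, nearly parallel to the base's long edge ((548,0)–(800,85)). I'll fit the angles.

```bash
python3 - <<'E'
from h import *
W=dict(np.load("pics/wrist5.npz"))
k=lambda x,y:(187+(x-400)/2.5,130+y/2.5)
g=cv2.GaussianBlur(cv2.cvtColor(W["img"],cv2.COLOR_RGB2GRAY),(0,0),.6)
lsd=cv2.createLineSegmentDetector().detect(g)[0][:,0]
for l in lsd:
    a,b=l[:2],l[2:]
    if np.linalg.norm(b-a)<9 or not(180<min(a[0],b[0]) and max(a[0],b[0])<420 and 110<min(a[1],b[1]) and max(a[1],b[1])<255):continue
    r=[]
    for z in(.006,.026):
        d=onz(W,b,z)-onz(W,a,z);r.append(round(np.degrees(np.arctan2(d[1],d[0]))%180,1))
    print(np.round(l),np.round(((l[0]-187)*2.5+400,(l[1]-130)*2.5,(l[2]-187)*2.5+400,(l[3]-130)*2.5)),r)
E
```

```text
[277. 199. 275. 226.] [626. 173. 621. 239.] [np.float64(98.0), np.float64(98.0)]
[291. 237. 315. 245.] [659. 268. 721. 288.] [np.float64(170.6), np.float64(170.6)]
[233. 156. 263. 156.] [515.  65. 590.  65.] [np.float64(10.5), np.float64(10.5)]
[264. 169. 276. 184.] [591.  98. 622. 135.] [np.float64(139.9), np.float64(139.9)]
[225. 175. 231. 164.] [496. 112. 510.  85.] [np.float64(72.8), np.float64(72.8)]
[270. 161. 281. 178.] [607.  77. 636. 119.] [np.float64(134.9), np.float64(134.9)]
[229. 227. 228. 202.] [506. 242. 503. 180.] [np.float64(102.0), np.float64(102.0)]
[299. 187. 326. 195.] [680. 143. 746. 162.] [np.float64(174.7), np.float64(174.7)]
[286. 184. 298. 187.] [647. 134. 678. 142.] [np.float64(176.3), np.float64(176.3)]
[292. 204. 302. 207.] [662. 184. 688. 193.] [np.float64(172.1), np.float64(172.1)]
[237. 173. 264. 172.] [525. 106. 593. 106.] [np.float64(10.9), np.float64(10.9)]
[275. 184. 277. 198.] [620. 136. 625. 171.] [np.float64(109.1), np.float64(109.1)]
[317. 237. 344. 178.] [724. 267. 793. 120.] [np.float64(81.3), np.float64(81.3)]
[313. 157. 301. 185.] [715.  67
[... 1398 characters left out ...]
2.] [np.float64(174.2), np.float64(174.2)]
[370. 198. 383. 205.] [857. 171. 891. 188.] [np.float64(163.3), np.float64(163.3)]
[329. 233. 327. 242.] [754. 257. 750. 280.] [np.float64(95.5), np.float64(95.5)]
[214. 180. 204. 209.] [467. 126. 444. 196.] [np.float64(80.6), np.float64(80.6)]
[206. 210. 226. 217.] [447. 201. 498. 217.] [np.float64(171.3), np.float64(171.3)]
[379. 209. 369. 204.] [880. 197. 855. 184.] [np.float64(164.5), np.float64(164.5)]
[351. 238. 345. 249.] [810. 269. 794. 297.] [np.float64(79.7), np.float64(79.7)]
[418. 223. 408. 217.] [978. 232. 952. 218.] [np.float64(163.6), np.float64(163.6)]
[351. 163. 413. 186.] [809.  82. 965. 139.] [np.float64(170.9), np.float64(170.9)]
```

The finger is at 174.3° and the plate edge at 171.0°, so about 3.3° remains.

Call:
move_arm(moves="0 0 2 0 0 0 0;0 0 3.4 0 0 0 0;0 0 3.4 0 0 0 0;0 0 3.4 0 0 0 0")

```text
clock: 11.5
position: [0.5463, 0.0296, 0.1427]
eef_rot: [179.9, 0.0, 97.3]
ft_force: [1.4, 1.1, 11.8]
finger_gap: 0.0192
finger_force: 60.8
```

```bash
cat > lines.py <<'E'
from plant import arm
from h import *
s=arm.read_state();print(s["position"],s["eef_rot"],s["ft_force"])
W=arm.capture("wrist");np.savez("pics/wl.npz",**W)
g=cv2.GaussianBlur(cv2.cvtColor(W["img"],cv2.COLOR_RGB2GRAY),(0,0),.6)
for l in cv2.createLineSegmentDetector().detect(g)[0][:,0]:
    d=onz(W,l[2:],.02)-onz(W,l[:2],.02);m=onz(W,(l[:2]+l[2:])/2,.02)
    a=np.degrees(np.arctan2(d[1],d[0]))%180
    if .015<np.linalg.norm(d) and 160<a<179 and abs(m[1]-.03)<.05 and .49<m[0]<.66:print(np.round(l),np.round(m[:2],3),round(a,1),round(np.linalg.norm(d),3))
E
python3 lines.py
```

```text
[0.54625372 0.02961853 0.14268859] [1.79927045e+02 3.61532918e-02 9.72542803e+01] [ 1.42467057  1.0989253  11.78773174]
[301. 188. 327. 195.] [0.606 0.031] 171.8 0.027
[425. 183. 231. 125.] [0.612 0.068] 171.0 0.194
[283. 194. 302. 199.] [0.586 0.022] 171.8 0.019
[324. 198. 286. 187.] [0.598 0.028] 170.9 0.04
[322. 212. 304. 207.] [0.609 0.012] 170.4 0.019
[427. 188. 314. 155.] [0.655 0.057] 171.1 0.115
[208. 213. 226. 217.] [ 0.515 -0.006] 172.0 0.018
```

Finger and rack edge now agree (171.0° each). Release and rise.

Call:
move_arm(moves="0 0 0 0 0 0 1;0 0 0 0 0 0 1;0 0 0 0 0 0 1;0 0 0 0 0 0 1;0 0 0 0 0 0 1;0 0 0 0 0 0 1;0 0 0 0 0 -5 1;0 0 0 0 0 -20 1;0 0 0 0 0 -50 1;0 0 0 0 0 -90 1;0 0 0 0 0 -110 1;0 0 0 0 0 -110 1")

```text
clock: 12.75
position: [0.547, 0.0297, 0.2549]
eef_rot: [179.7, 0.1, 97.3]
ft_force: [0.7, -0.1, -0.5]
finger_gap: 0.0855
finger_force: 0.0
```

```bash
python3 lines.py; python3 - <<'E'
from plant import arm
from h import *
W=dict(np.load("pics/wl.npz"));c=arm.capture("side")
x,y=(proj(c,[.56,.03,.08])-[80,60]).astype(int)
cv2.imwrite("pics/g6.png",np.hstack([cv2.resize(c["img"][y:y+120,x:x+160,::-1],(400,300)),cv2.resize(W["img"][:,:,::-1],(400,300))]))
E
```

```text
[0.54701385 0.02974408 0.25494836] [1.79734522e+02 5.92786788e-02 9.72647840e+01] [ 0.67577085 -0.08316897 -0.48338845]
[245. 140. 265. 143.] [0.548 0.056] 177.9 0.026
[287. 163. 304. 168.] [0.606 0.031] 171.5 0.025
[269. 158. 287. 163.] [0.582 0.035] 171.9 0.024
[375. 162. 237. 118.] [0.614 0.067] 170.1 0.194
[301. 181. 287. 176.] [0.607 0.012] 168.2 0.021
[219. 183. 236. 187.] [ 0.518 -0.008] 171.0 0.024
```

View pics/g6.png

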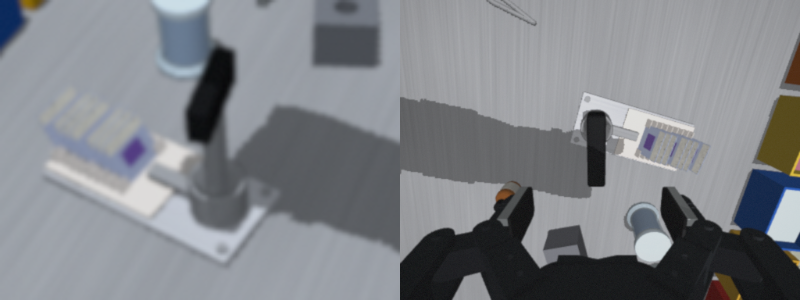

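The key stands seated with the gripper clear of it, and the finger lies along the rack's axis, pointing at the slides.

```bash
python3 -c "
from plant import arm
print(arm.job_done())"
```

```text
the job is handed in; nothing more can be done
None
```

I handed the job in at about 13 s: the larger key stands seated in the clamp screw beside the slide rack, and the gripper is open and clear above it. I turned the screw clockwise only after the key was fully home. Its finger now points straight across the rack's edge at the slides, within about 1° as measured in the wrist camera.

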